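# Load the field analyser with a fresh sample cup

### The arm

A 7-joint arm with a two-finger parallel gripper is mounted at the origin on the work surface. World frame = base frame: x ahead of the robot, y to its left, z up, the work surface at z = 0. Lengths are in m, angles in degrees, forces in N, time in s.
With the tool pointing down it reaches from about 0.425 to 1.025 m from the base axis. Payload 9.4 kg.
Tool frame: the origin (TCP) lies at the very end of the fingers, on their centre line; the grasp point (between the pads) lies 19 mm behind it; z points along the fingers, y is the line along which they close (so a half turn about z gives the same grasp; the last joint's range is limited). The gripper opens to 93 mm and grips with 3 to 60 N. Pads are 15 mm wide; open, the fingers measure 128 mm over their backs; the gripper's body (75 mm by 188 mm) begins 65 mm behind the grasp point.
Start: joints at [58.688, 34.337, -0.143, 91.639, 0.103, 54.024, -4.572], TCP at [0.328, -0.646, 0.219] pointing down, gripper open.
Joint ranges: [-147.43, 147.43], [-19.82, 112.94], [-74.19, 73.91], [6.32, 146.72], [-59.91, 239.91], [6.04, 106.73], [-150.56, 150.56]. Speed limits (degrees/s): [127.2, 127.2, 172.46, 172.46, 180, 180, 180].

### API

Orientations are given as [roll, pitch, yaw] about the fixed x, y, z axes, in that order (R = Rz(yaw) Ry(pitch) Rx(roll)).
In Python, from station import env, vision, workorder gives the robot as it stands.
- The arm moves only by the tool jog_arm, never from a script. Its argument "deltas" is a list of rows, each a list of 7 numbers: the shift along the tool's x, y, z in m, then the turn, a rotation vector about the tool's x, y, z in units of 5 degrees (1.0 is 5 degrees), then the opening, from -1 (shut) to 1 (fully open). A call has exactly 5 rows; each row shifts and turns the commanded pose from where the row before left it, along the tool's axes as they then stand; what a row does not reach is not made up. A row lasts 1/10 s, in which the tool goes at most 50 mm and 8.59 degrees, less where a joint would pass 70% of its speed; a pose out of reach is approached as far as the arm can. A call is refused whole if a number of a shift passes 0.05 or a number of a turn 1, either way. A call with a gripper value outside its range is refused whole. The fingers move at their own pace and stop on an object; "grip_force" is the grip in N (left out, the last holds). Time passes only in rows, so rows that do not move let the fingers close, or fill a call up. It gives the time, the measured TCP pose, the force, the opening and the grip force at its end, in the units of the state.
- env.get_obs(): the state, without advancing time (a new reading comes with each control period).
- vision.camera(name): name is "side" or "top" or "wrist"; returns a dict with "frame" (384x512x3 uint8, red, green, blue), "mtx" (3x3 intrinsics, pixels), "D" ([k1, k2, p1, p2, k3] as OpenCV has them; the pictures are not rectified), "position" and "rotation" of the camera in the world. Camera axes: x right, y up, looking along -z (the intrinsics and any distortion apply to the point x, -y, -z); pixel columns grow to the right and rows downward; lengths in m; the calibration is good to about 2 mm. A picture is of the moment at which its call begins. There is no depth.
- workorder.hand_in(): hands the job in; it is judged then, once.
Trained networks look in the newest picture that a camera, given by its name, has taken for a name from the list of things; names that differ only in an ending like _2 or _b are one class to them, and where a whole thing is asked for, a point or a joint stands for the part that bears it (a point fixed in the world has none). Each returns a list of dicts, best first, with "score" (0 to 1); they miss things now and then, are a little off and sometimes report something else, mostly with a low value. They report only what shows in the picture. A call takes as long as a camera call. They do not tell look-alikes from the thing itself.
- vision.silhouettes(thing, camera): "region" (384x512 bool, what is visible of it) and "box" ([left, top, right, bottom] in pixels, round what is visible of it).
The state is a dict: "time": time; "q": joint angles; "joint_vel": joint speeds; "effort": joint torques, N m; "ee_pos": TCP position; "eef_rot": TCP orientation; "contact_force": force on the tool from outside, world axes, zero at the start; "wrist_torque": the same for the moment, N m; "finger_gap": opening from 0.0 (shut) to 1.0 (fully open); "grasp_force": force on a finger pad.
Only numpy, scipy, OpenCV 4.12 (cv2) and the standard library are available. Lean on these libraries where they do the work, as an engineer would, in place of code of your own. Each camera call takes 0.05 s, during which the arm holds its last target. There are 200 camera calls.

### The job

Press the black push key on the analyser so that its grey cover springs fully open by itself, without the robot touching the cover then or later. Then lift only the topmost white cup off the nested stack, leaving the other two cups nested and standing where they are, and set it down gently, upright on the floor of the analyser's square sample bay; let go of it. Leave the cover open, do not drop the cup, and do not disturb the other things on the table.

Things in the scene. Friction and masses are not known exactly. Their poses are not given: they have to be found in the camera images.
- analyser: Blue-grey instrument, fixed, 260 (x) x 220 (y) mm, flat deck 80 mm above the table. Origin: centre of underside; front (-x) roughly towards the robot. In its frame: push key at x -95 mm, bay centre at x +15 mm (both y 0); cover hinge line along y at x +85, z 82 mm. Closed cover: x -50 to +85, y -60 to +60, top 108 mm above the table. A steel catch lies between key and cover, top 86 mm.
- key_top (a point): Centre of the top face of the black push key, 24 (x) x 36 (y) mm, 14 mm above the deck (94 mm above the table), in front of the cover. Pressed straight down: travel 6 mm, 2 N to start, 5 N fully down (hard stop); it springs back. It draws back the catch and frees the cover after about 4 mm. This point moves with the key.
- latch_key (a joint): Depression of the push key in m: 0 up, 0.006 fully down.
- cover (a joint): Opening of the grey hood-shaped cover (135 x 120 x 28 mm) in rad: 0 latched shut, 1.9 fully open (leaning back past upright). Once freed, a damped spring opens it in 2 to 3 s and holds it open. Its front edge sweeps up and back on a 138 mm radius about the hinge, to 220 mm above the table: the gripper's body must not overhang the cover while it opens.
- cover_edge (a point): Middle of the cover's front upper edge (the edge next to the push key while closed). Moves with the cover.
- bay (a point): Centre of the floor of the square sample bay under the cover: 64 x 64 mm, sides parallel to the analyser's x and y, 36 mm deep; floor 44 mm above the table. Axes as the analyser's. A cup standing in it stands 19 mm proud of the deck.
- cup_top: Topmost of three equal white cups, round, tapered, open: 55 mm high, outer diameter 56 mm at the rim, 34 mm at the foot, wall 2 mm, inner floor 20 mm up, about 35 g. Origin: centre of underside. Nested cups sit 20 mm apart with 2 mm play: in the stack its origin is 40 mm, its rim 95 mm above the table, and 20 mm of it shows above the next cup's equal rim.
- cup_mid: Middle cup of the stack; origin (centre of underside) 20 mm above the table, rim 75 mm.
- cup_bottom: Lowest cup of the stack, standing loose on the table at the left or the right of the analyser.
- beaker: Clear plastic beaker, loose, rim radius 42 mm, 100 mm high; stands at the other side of the analyser from the stack. Bystander. Origin: centre of underside.
- reagent: Amber bottle with black cap, loose, 72 mm diameter, about 130 mm high. Bystander. Origin: centre of underside.
- jar: White jar, loose, 60 mm diameter, 75 mm high. Bystander. Origin: centre of underside.
- marker: Black marker pen lying on the table, loose, 135 x 14 x 14 mm along its x. Bystander. Origin: centre of underside.
- clamp_block: Small aluminium block, loose, 50 x 30 x 22 mm. Bystander. Origin: centre of underside.
There are look-alikes about, which are no part of the job. Leave any green or purple look-alike of the cup_top alone.

How it is judged (in metres and radians):
On the way, in this order (a step that is already met when the one before it is completed fails the run):
1. the cover has sprung fully open with no robot contact on it (value of joint cover above 1.75 rad and contact force between each of the arm, the fingers and cover below 0.2 N), for 0.1 s.
2. the top cup is lifted clear of the stack, the other two still nested and standing (z of cup_top in the frame of cup_mid above 0.06 m and height (world z) of cup_mid below 0.026 m and angle between cup_mid's own z axis and vertical below 0.12 rad and angle between cup_bottom's own z axis and vertical below 0.1 rad and horizontal distance between cup_mid and cup_bottom below 0.008 m), for 0.1 s.
At the end, for the whole second after the job is handed in: The former top cup stands upright (0.1 rad), at rest and released on the bay floor (within 16 mm of its centre, 5 mm in height); cover open beyond 1.75 rad, key up; the other two cups still nested and upright, the lowest within 40 mm of its start (horizontal distance between cup_top and bay below 0.016 m and z of cup_top in the frame of bay between -0.004 and 0.005 m and angle between each of cup_top, cup_bottom's own z axis and vertical below 0.1 rad and linear speed of each of cup_top, cup_bottom below 0.02 m/s and value of joint cover above 1.75 rad and value of joint latch_key below 0.002 m and height (world z) of cup_mid below 0.026 m and angle between cup_mid's own z axis and vertical below 0.12 rad and horizontal distance between cup_mid and cup_bottom below 0.008 m and distance of cup_bottom from where it was at the start of the episode below 0.04 m); the robot touches nothing.
It fails at once if the robot touches the cover with more than 2 N (contact force between any of the arm, the fingers and cover above 2 N).
It fails at once if the middle cup is drawn up more than 10 mm (height (world z) of cup_mid above 0.03 m).
It fails at once if the cup is dropped (falls free, faster than 0.7 m/s) (linear speed of cup_top above 0.7 m/s and contact force between the fingers and cup_top below 0.02 N).
It fails at once if a bystander is moved more than 30 mm (distance of any of beaker, reagent, jar, marker, clamp_block from where it was at the start of the episode above 0.03 m).
It also fails if it takes over 51 s, if anything falls off the work surface, if the arm or the gripper's body presses on something with over 40 N, if the wrist force passes 120 N, or if a joint passes its speed limit or range.

## Working session

There is one attempt and no reset: what is moved stays moved. The work goes in short steps, Python scripts to look and compute and a tool call to move; the robot and the scene stay as the last step left them, time stands still between calls to the robot, and variables do not carry over. Pictures are saved under pics/ and viewed, at most 12 in all, crops included, and the job is handed in when it is done.

Besides the shell and the picture viewer there is one more tool, called after "Call:" as a command line: name --pt "numbers of a row" for each row, then --argument value for the rest. jog_arm: Moves the arm, as the interface text tells. Its arguments: {"type":"object","properties":{"deltas":{"type":"array"},"grip_force":{"type":"number"}},"required":["deltas"]}

```bash
mkdir -p pics; ls; cat > h.py <<'E'
import numpy as np, cv2
from station import env, vision, workorder
def shot(n,save=None):
    c=vision.camera(n)
    if save: cv2.imwrite(f'pics/{save}.png',cv2.cvtColor(c['frame'],cv2.COLOR_RGB2BGR))
    return c
def ray(c,uv):
    p=cv2.undistortPoints(np.array([[uv]],float),np.array(c['mtx']),np.array(c['D']))[0,0]
    return np.array(c['position']),np.array(c['rotation'])@np.array([p[0],-p[1],-1.])
def atz(c,uv,z):
    o,d=ray(c,uv); return o+d*(z-o[2])/d[2]
def proj(c,P):
    R=np.array(c['rotation']);X=(np.atleast_2d(P)-c['position'])@R
    X=X*[1,-1,-1]
    return cv2.projectPoints(X.reshape(-1,1,3),np.zeros(3),np.zeros(3),np.array(c['mtx']),np.array(c['D']))[0][:,0]
E
cat > a.py <<'E'
from h import *
np.set_printoptions(precision=3,suppress=True)
print(env.get_obs())
for n in ['top','side']:
    c=shot(n,n+'0'); print(n,c['position'],c['rotation'],c['mtx'],c['D'])
    for t in ['analyser','key_top','cover','cup_top','beaker','reagent','jar','marker','clamp_block']:
        for s in vision.silhouettes(t,n)[:4]: print(t,round(s['score'],2),s['box'],s['region'].sum())
E
python3 a.py; python3 -c "
import cv2,numpy as np
cv2.imwrite('pics/both0.png',cv2.resize(np.vstack([cv2.imread('pics/top0.png'),cv2.imread('pics/side0.png')]),None,fx=.78,fy=.78)) "
```

```text
pics
{'time': 0.0, 'q': array([58.687, 34.385, -0.147, 91.68 ,  0.101, 54.023, -4.573]), 'joint_vel': array([-0.06 ,  0.08 ,  0.087,  0.041, -0.12 , -0.06 ,  0.002]), 'effort': array([  0.001, -76.508,   1.498, -25.235,  -0.052,   0.017,   0.   ]), 'ee_pos': array([ 0.328, -0.646,  0.218]), 'eef_rot': array([-179.913,    0.005,   26.92 ]), 'contact_force': array([0.112, 0.011, 0.667]), 'wrist_torque': array([-0.001, -0.005, -0.006]), 'grasp_force': 0.0, 'finger_gap': 0.9981134572576615}
top [0.3   0.028 1.157] [ 12.165   0.262 -94.172] [[381.96    0.    254.126]
 [  0.    381.96  194.241]
 [  0.      0.      1.   ]] [-0.  0.  0.  0.  0.]
analyser 0.94 [214.6, 140.6, 296.3, 231.9] 6808
key_top 0.2 [215.9, 142.0, 293.4, 233.2] 6790
cover 0.83 [233.1, 152.0, 276.3, 201.2] 2015
cover 0.53 [138.7, 137.3, 168.0, 166.3] 632
cup_top 0.78 [123.8, 231.2, 141.2, 252.3] 303
cup_top 0.71 [182.8, 194.9, 205.5, 210.2] 256
cup_top 0.7 [148.6, 267.1, 171.4, 288.3] 308
cup_top 0.69 [180.2, 253.8, 199.4, 274.9] 320
beaker 0.92 [357.4, 206.7, 396.1, 233.1] 812
reagent 0.71 [136.5, 136.3, 169.3, 165.7] 5
[... 293 characters left out ...]
   0.    0.  ]
key_top 0.59 [162.2, 227.5, 189.4, 279.8] 1225
key_top 0.5 [264.6, 186.5, 277.0, 191.8] 69
cover 0.96 [207.1, 171.5, 259.0, 201.1] 1223
cup_top 0.96 [267.0, 265.3, 292.2, 299.5] 554
cup_top 0.91 [313.9, 248.2, 336.3, 278.8] 480
cup_top 0.79 [238.5, 223.8, 260.3, 249.2] 375
cup_top 0.62 [261.3, 234.1, 282.8, 256.0] 336
beaker 0.59 [269.4, 139.1, 292.5, 170.3] 572
beaker 0.17 [207.8, 173.3, 257.9, 199.6] 1196
reagent 0.8 [162.2, 228.1, 190.6, 278.1] 1155
reagent 0.35 [209.9, 173.9, 258.7, 199.3] 1203
jar 0.72 [204.7, 142.0, 220.3, 162.9] 323
marker 0.61 [193.2, 256.1, 233.8, 281.1] 289
marker 0.49 [208.1, 173.7, 258.6, 199.0] 1209
clamp_block 0.46 [226.6, 164.4, 244.7, 170.6] 86
```

View pics/top0.png

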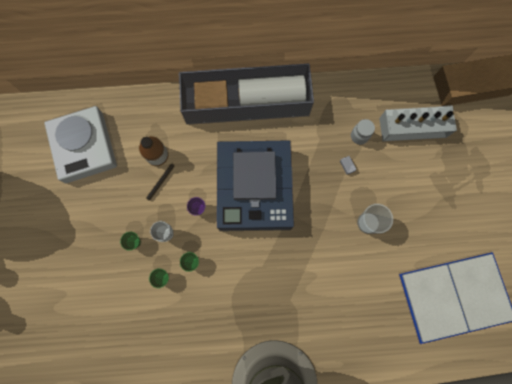

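View pics/side0.png

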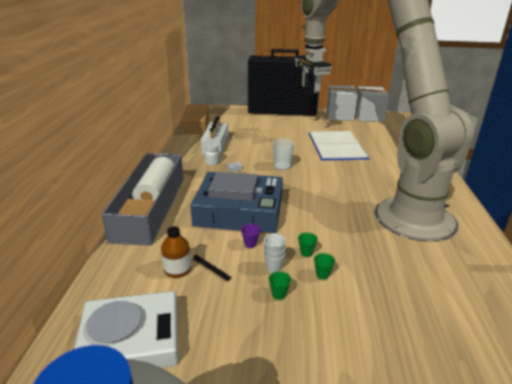

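```bash
cat >> h.py <<'E'
from scipy.spatial.transform import Rotation as Ro
from scipy.optimize import minimize
_cam=vision.camera
def cam(n):
    c=dict(_cam(n)); r=np.array(c['rotation'])
    c['rotation']=r if r.shape==(3,3) else Ro.from_euler('xyz',r,degrees=True).as_matrix()
    return c
vision.camera=cam
def hullmask(c,P,s=4):
    uv=proj(c,P); h=cv2.convexHull(((uv+.5)*s).astype(np.float32)).round().astype(np.int32)
    m=np.zeros((384*s,512*s),np.uint8); cv2.fillConvexPoly(m,h,1)
    return cv2.resize(m.astype(np.float32),(512,384),interpolation=cv2.INTER_AREA)
def box(x0,x1,y0,y1,z0,z1): return np.array([[x,y,z] for x in(x0,x1) for y in(y0,y1) for z in(z0,z1)])
def cone(*rz):
    a=np.linspace(0,2*np.pi,40); return np.vstack([np.c_[r*np.cos(a),r*np.sin(a),0*a+z] for r,z in rz])
def place(P,x,y,yaw=0): return P@Ro.from_euler('z',yaw,degrees=True).as_matrix().T+[x,y,0]
def fit(views,P,p0,yaw=False):
    def f(p): 
        return sum(np.abs(hullmask(c,place(P,*p))-r).sum()/r.sum() for c,r in views)
    n=len(p0); S=np.vstack([p0]+[np.array(p0)+np.eye(n)[i]*(.015 if i<2 else 6) for i in range(n)])
    r=minimize(f,p0,method='Nelder-Mead',options=dict(initial_simplex=S,xatol=1e-4,fatol=1e-5)); return r.x,r.fun/len(views)
E
cat > b.py <<'E'
from h import *
np.set_printoptions(precision=4,suppress=True)
T=shot('top'); t=lambda n:vision.silhouettes(n,'top')
print('key',atz(T,(255,215),.094),'stack',atz(T,(162,230),.095))
ra=t('analyser')[0]['region']; rc=t('cover')[0]['region']
bk=t('beaker')[0]['region']; cups=t('cup_top')
S=shot('side'); scups=vision.silhouettes('cup_top','side'); sc=vision.silhouettes('cover','side')[0]['region']; sa=vision.silhouettes('analyser','side')
for n,L in (('t',cups),('s',scups)): print(n,[(np.round(s['box']),round(s['score'],2)) for s in L])
k=atz(T,(255,215),.094); A=box(-.13,.13,-.11,.11,0,.08)
p0=[k[0]+.095,k[1],0.]
print('anal top',fit([(T,ra)],A,p0)); 
if sa: print('side',fit([(S,sa[0]['region'])],A,p0),'both',fit([(T,ra),(S,sa[0]['region'])],A,p0))
C=box(-.05,.085,-.06,.06,.082,.108)
print('cover top',fit([(T,rc)],C,p0),'side',fit([(S,sc)],C,p0),'both',fit([(T,rc),(S,sc)],C,p0))
K=cone((.017,0),(.028,.055),(.028,.095))
s0=list(atz(T,(162,230),.095)[:2])
# white mask
def white(c,x,y,w,h):
    f=c['frame'].astype(int); m=np.zeros((384,512),bool); g=f[y-h:y+h,x-w:x+w]
    m[y-h:y+h,x-w:x+w]=((g.max(2)-g.min(2))<35)&(g.mean(2)>110); return m
wt=white(T,162,231,16,16); ws=white(S,275,253,15,22)
print(wt.sum(),ws.sum())
print('stack w top',fit([(T,wt)],K,s0),'side',fit([(S,ws)],K,s0),'both',fit([(T,wt),(S,ws)],K,s0))
print('beaker',fit([(T,bk)],cone((.04,0),(.042,.1)),list(atz(T,(372,222),.05)[:2])))
a=T['frame'][125:300,90:310][:,:,::-1]; b=S['frame'][150:300,160:340][:,:,::-1]
r=lambda a:cv2.resize(a,None,fx=300/a.shape[0],fy=300/a.shape[0],interpolation=3)
cv2.imwrite('pics/c1.png',np.hstack([r(a),r(b)]))
E
python3 b.py
```

```text
key [0.4692 0.0183 0.094 ] stack [0.4459 0.2804 0.095 ]
t [(array([150., 222., 169., 243.]), 0.85), (array([179., 252., 198., 276.]), 0.83), (array([182., 195., 204., 214.]), 0.77), (array([343., 162., 357., 177.]), 0.71), (array([121., 230., 138., 253.]), 0.62)]
s [(array([241., 222., 262., 250.]), 0.81), (array([188., 173., 283., 237.]), 0.66), (array([261., 236., 282., 254.]), 0.65), (array([267., 268., 291., 299.]), 0.65), (array([298., 231., 316., 259.]), 0.58)]
anal top (array([ 0.5662,  0.0136, -3.4256]), np.float64(0.017124669797475785))
side (array([ 0.5644,  0.0158, -2.6629]), np.float64(0.05386791455160744)) both (array([ 0.5656,  0.0137, -3.1464]), np.float64(0.038480569654915704))
cover top (array([ 0.5665,  0.0135, -4.7534]), np.float64(0.03487569060773481)) side (array([ 0.5646,  0.0177, -1.7403]), np.float64(0.06813113291703836)) both (array([ 0.5658,  0.0138, -2.6313]), np.float64(0.06485792892279307))
153 683
stack w top (array([0.4467, 0.2898]), np.float64(1.6658496732026145)) side (array([0.4436, 0.2871]), np.float64(0.08427891654465593)) both (array([0.446 , 0.2888]), np.float64(0.9023677858161322))
beaker (array([ 0.4346, -0.3247]), np.float64(0.14997027348394767))
```

View pics/c1.png

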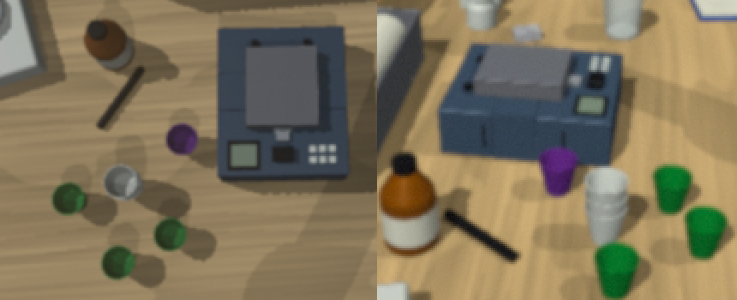

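```bash
cat > plan.py <<'E'
import sys; from h import *
def plan(target,rpy,n,dec=3):
    o=env.get_obs(); p=np.array(o['ee_pos']); R=Ro.from_euler('xyz',o['eef_rot'],degrees=True)
    G=Ro.from_euler('xyz',rpy,degrees=True); rv=(R.inv()*G).as_rotvec(degrees=True)/5/n
    t=np.array(target)
    for i in range(n):
        d=R.inv().apply((t-p)/(n-i)); d=np.round(d,dec); r=np.round(rv,2)
        print(list(map(float,d)),list(map(float,r))); p=p+R.apply(d); R=R*Ro.from_rotvec(r*5,degrees=True)
    print('end',p.round(4),R.as_euler('xyz',degrees=True).round(2))
if __name__=='__main__':
    a=list(map(float,sys.argv[1:])); plan(a[:3],a[3:6],int(a[6]),int(a[7]) if len(a)>7 else 3)
E
python3 plan.py .464 .0194 .219 180 0 -3.2 20
```

```text
[0.021, -0.027, -0.0] [0.0, 0.0, 0.3]
[0.02, -0.027, -0.0] [0.0, 0.0, 0.3]
[0.02, -0.028, -0.0] [0.0, 0.0, 0.3]
[0.019, -0.028, -0.0] [0.0, 0.0, 0.3]
[0.018, -0.029, -0.0] [0.0, 0.0, 0.3]
[0.018, -0.029, -0.0] [0.0, 0.0, 0.3]
[0.017, -0.03, -0.0] [0.0, 0.0, 0.3]
[0.016, -0.03, -0.0] [0.0, 0.0, 0.3]
[0.015, -0.03, -0.0] [0.0, 0.0, 0.3]
[0.014, -0.031, -0.0] [0.0, 0.0, 0.3]
[0.014, -0.031, -0.0] [0.0, 0.0, 0.3]
[0.013, -0.031, -0.0] [0.0, 0.0, 0.3]
[0.012, -0.032, -0.0] [0.0, 0.0, 0.3]
[0.011, -0.032, -0.0] [0.0, 0.0, 0.3]
[0.01, -0.032, -0.0] [0.0, 0.0, 0.3]
[0.009, -0.033, -0.0] [0.0, 0.0, 0.3]
[0.008, -0.033, -0.0] [0.0, 0.0, 0.3]
[0.008, -0.033, -0.0] [0.0, 0.0, 0.3]
[0.007, -0.033, -0.0] [0.0, 0.0, 0.3]
[0.006, -0.034, -0.0] [0.0, 0.0, 0.3]
end [0.4645 0.0196 0.2186] [180.     0.    -3.08]
```

Call:
jog_arm --pt "0.021 -0.027 0 0 0 0.3 -1" --pt "0.02 -0.027 0 0 0 0.3 -1" --pt "0.02 -0.028 0 0 0 0.3 -1" --pt "0.019 -0.028 0 0 0 0.3 -1" --pt "0.018 -0.029 0 0 0 0.3 -1" --grip_force 8

```text
time: 1.95
ee_pos: [0.3617, -0.4783, 0.2188]
eef_rot: [180.0, -0.0, 19.4]
contact_force: [0.9, -0.5, 0.5]
finger_gap: 0.617
grasp_force: 0.0
```

Call:
jog_arm --pt "0.018 -0.029 0 0 0 0.3 -1" --pt "0.017 -0.03 0 0 0 0.3 -1" --pt "0.016 -0.03 0 0 0 0.3 -1" --pt "0.015 -0.03 0 0 0 0.3 -1" --pt "0.014 -0.031 0 0 0 0.3 -1"

```text
time: 2.45
ee_pos: [0.3961, -0.3117, 0.2188]
eef_rot: [180.0, -0.0, 11.9]
contact_force: [1.3, 0.2, -0.5]
finger_gap: 0.187
grasp_force: 0.0
```

Call:
jog_arm --pt "0.014 -0.031 0 0 0 0.3 -1" --pt "0.013 -0.031 0 0 0 0.3 -1" --pt "0.012 -0.032 0 0 0 0.3 -1" --pt "0.011 -0.032 0 0 0 0.3 -1" --pt "0.01 -0.032 0 0 0 0.3 -1"

```text
time: 2.95
ee_pos: [0.4309, -0.146, 0.2189]
eef_rot: [180.0, -0.0, 4.4]
contact_force: [0.5, 0.3, -0.2]
finger_gap: 0.006
grasp_force: 0.0
```

Call:
jog_arm --pt "0.009 -0.033 0 0 0 0.3 -1" --pt "0.008 -0.033 0 0 0 0.3 -1" --pt "0.008 -0.033 0 0 0 0.3 -1" --pt "0.007 -0.033 0 0 0 0.3 -1" --pt "0.006 -0.034 0 0 0 0.3 -1"

```text
time: 3.45
ee_pos: [0.4648, 0.021, 0.2189]
eef_rot: [-180.0, -0.0, -3.2]
contact_force: [0.3, -0.3, -0.0]
finger_gap: 0.006
grasp_force: 0.0
```

```bash
cat > w.py <<'E'
import sys; from h import *
c=shot('wrist',sys.argv[1]); o=env.get_obs(); print(o['time'],o['ee_pos'],o['eef_rot'],o['finger_gap'],o['q'],c['position'],c['D'])
A=lambda x,y,z: place(np.array([[x,y,z]]),.5658,.0137,-3.2)[0]
for n,P in dict(key=A(-.095,0,.094),c1=A(-.05,.06,.108),c2=A(-.05,-.06,.108),d1=A(-.13,.11,.08),d2=A(-.13,-.11,.08)).items(): print(n,proj(c,P).round(1))
E
python3 w.py w1
```

```text
3.5 [0.4662373  0.0266696  0.21892489] [-1.79842373e+02 -1.03059014e-01 -2.93029677e+00] 0.0042383850671182085 [ -10.64484825   16.70863352    0.63389915  124.57122284   -0.50141214
   38.58637398 -102.57651028] [0.53406705 0.01598014 0.38446231] [-0.05262465  0.          0.          0.          0.        ]
key [[248.7 181.3]]
c1 [[188.4 140.1]]
c2 [[309.1 140.2]]
d1 [[154.5 208. ]]
d2 [[342.7 208.2]]
```

View pics/w1.png

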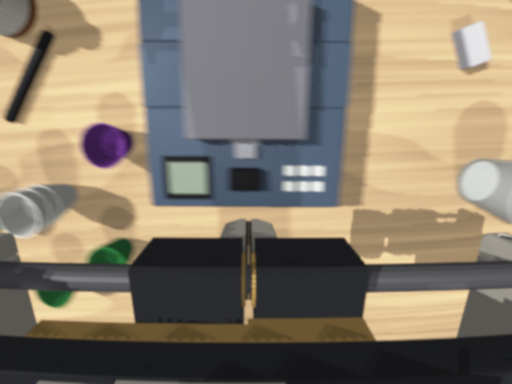

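```bash
cat > w2.py <<'E'
import sys; from h import *
o=env.get_obs(); print(o['time'],o['ee_pos'],o['eef_rot'])
c=shot('wrist'); 
for t,z,P in (('analyser',0,box(-.13,.13,-.11,.11,0,.08)),('cover',0,box(-.05,.085,-.06,.06,.082,.108))):
    for s in vision.silhouettes(t,'wrist')[:1]: print(t,s['score'],np.round(s['box']))
f=c['frame'].astype(int); m=np.zeros((384,512),bool); m[160:200,222:275]=f[160:200,222:275].max(2)<45
n,l,st,ce=cv2.connectedComponentsWithStats(m.astype(np.uint8)); i=1+st[1:,4].argmax(); print(st[i],ce[i],atz(c,ce[i],.092), atz(c,(st[i][0]+st[i][2]/2-.5,st[i][1]+st[i][3]/2-.5),.093))
E
python3 w2.py; python3 plan.py .464 .0194 .104 180 0 -3.2 5
```

```text
3.5 [0.4662373  0.0266696  0.21892489] [-1.79842373e+02 -1.03059014e-01 -2.93029677e+00]
analyser 0.61 [148.   0. 362. 208.]
cover 0.65 [188.   0. 323. 147.]
[240 170  31  22 654] [254.89602446 180.49388379] [0.47267283 0.01829637 0.092     ] [0.47287449 0.0181953  0.093     ]
[-0.0, 0.0, 0.023] [0.0, -0.0, 0.01]
[-0.0, 0.0, 0.023] [0.0, -0.0, 0.01]
[-0.0, 0.0, 0.023] [0.0, -0.0, 0.01]
[-0.0, 0.0, 0.023] [0.0, -0.0, 0.01]
[-0.0, 0.001, 0.023] [0.0, -0.0, 0.01]
end [0.4645 0.0192 0.1036] [179.99  -0.    -3.2 ]
```

Call:
jog_arm --pt "0 0 0.028 0 0 0 -1" --pt "0 0 0.028 0 0 0 -1" --pt "0 0 0.028 0 0 0 -1" --pt "0 0 0.028 0 0 0 -1" --pt "0 0 0 0 0 0 -1"

```text
time: 4.15
ee_pos: [0.4627, 0.018, 0.1043]
eef_rot: [179.9, 0.3, -3.2]
contact_force: [0.0, -0.2, -0.1]
finger_gap: 0.004
grasp_force: 0.0
```

Call:
jog_arm --pt "0 0 0.006 0 0 0 -1" --pt "0 0 0.006 0 0 0 -1" --pt "0 0 0.005 0 0 0 -1" --pt "0 0 0.001 0 0 0 -1" --pt "0 0 0 0 0 0 -1"

```text
time: 4.65
ee_pos: [0.4651, 0.0193, 0.0891]
eef_rot: [180.0, -0.1, -3.1]
contact_force: [1.2, -2.3, 4.8]
finger_gap: 0.004
grasp_force: 2.2
```

Call:
jog_arm --pt "0 0 0.001 0 0 0 -1" --pt "0 0 0 0 0 0 -1" --pt "0 0 0 0 0 0 -1" --pt "0 0 0 0 0 0 -1" --pt "0 0 0 0 0 0 -1"

```text
time: 5.15
ee_pos: [0.4651, 0.0194, 0.0882]
eef_rot: [180.0, -0.1, -3.1]
contact_force: [0.6, -4.8, 8.6]
finger_gap: 0.004
grasp_force: 4.7
```

```bash
cat > s.py <<'E'
import sys; from h import *
c=shot('side'); cv2.imwrite('pics/s1.png',cv2.resize(c['frame'][120:290,170:350][:,:,::-1],None,fx=3,fy=3))
E
python3 s.py
```

```text
(no output)
```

View pics/s1.png

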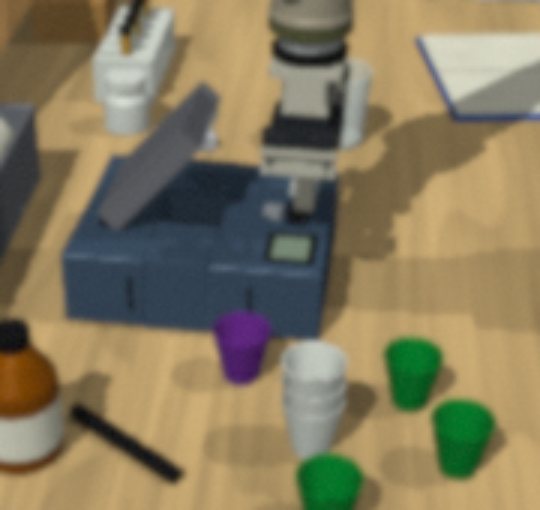

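Call:
jog_arm --pt "0 0 -0.01 0 0 0 -1" --pt "-0.002 0 -0.03 0 0 0 -1" --pt "-0.002 0 -0.03 0 0 0 -1" --pt "-0.002 0 -0.03 0 0 0 -1" --pt "0 0 -0.03 0 0 0 -1"

```text
time: 5.7
ee_pos: [0.4574, 0.0204, 0.2192]
eef_rot: [-180.0, 0.1, -3.0]
contact_force: [0.8, 0.0, -0.1]
finger_gap: 0.008
grasp_force: 0.0
```

```bash
python3 plan.py .384 .25 .22 180 0 27 10
```

```text
[-0.009, -0.023, -0.0] [-0.0, 0.0, -0.6]
[-0.007, -0.023, -0.0] [-0.0, 0.0, -0.6]
[-0.006, -0.023, -0.0] [-0.0, 0.0, -0.6]
[-0.005, -0.024, -0.0] [-0.0, 0.0, -0.6]
[-0.004, -0.024, -0.0] [-0.0, 0.0, -0.6]
[-0.002, -0.024, -0.0] [-0.0, 0.0, -0.6]
[-0.001, -0.024, -0.0] [-0.0, 0.0, -0.6]
[-0.0, -0.024, -0.0] [-0.0, 0.0, -0.6]
[0.001, -0.024, -0.0] [-0.0, 0.0, -0.6]
[0.003, -0.023, -0.001] [-0.0, 0.0, -0.6]
end [0.3845 0.2497 0.2204] [-1.7996e+02  5.0000e-02  2.6970e+01]
```

Call:
jog_arm --pt "-0.009 -0.023 0 0 0 -0.6 1" --pt "-0.007 -0.023 0 0 0 -0.6 1" --pt "-0.006 -0.023 0 0 0 -0.6 1" --pt "-0.005 -0.024 0 0 0 -0.6 1" --pt "-0.004 -0.024 0 0 0 -0.6 1"

```text
time: 6.2
ee_pos: [0.4204, 0.1366, 0.2181]
eef_rot: [-180.0, 0.0, 12.1]
contact_force: [0.4, 0.6, -0.7]
finger_gap: 0.386
grasp_force: 0.0
```

Call:
jog_arm --pt "-0.002 -0.024 0 0 0 -0.6 1" --pt "-0.001 -0.024 0 0 0 -0.6 1" --pt "0 -0.024 0 0 0 -0.6 1" --pt "0.001 -0.024 0 0 0 -0.6 1" --pt "0.003 -0.023 0 0 0 -0.6 1"

```text
time: 6.7
ee_pos: [0.3846, 0.2503, 0.218]
eef_rot: [180.0, 0.0, 27.1]
contact_force: [0.6, -0.0, -0.3]
finger_gap: 0.816
grasp_force: 0.0
```

Call:
jog_arm --pt "0 0 0 0 0 0 1" --pt "0 0 0 0 0 0 1" --pt "0 0 0 0 0 0 1" --pt "0 0 0 0 0 0 1" --pt "0 0 0 0 0 0 1"

```text
time: 7.2
ee_pos: [0.386, 0.2486, 0.2177]
eef_rot: [180.0, 0.0, 26.8]
contact_force: [-0.4, 0.9, 0.8]
finger_gap: 0.996
grasp_force: 0.0
```

```bash
cat > w3.py <<'E'
from h import *
c=shot('wrist'); o=env.get_obs(); print(o['time'],o['ee_pos'],o['eef_rot'],o['q'][6],c['position'],c['rotation'][:,2])
P=np.array([.444,.285,0]); f=c['frame'][:,:,::-1].copy()
for col,(r,z) in (((0,0,255),(.028,.095)),((255,0,0),(.017,0))):
    cv2.polylines(f,[proj(c,cone((r,z))+P).round().astype(int)],True,col,1)
S=shot('side')
cv2.imwrite('pics/w3.png',np.hstack([f[:,100:], cv2.resize(S['frame'][120:248,170:350][:,:,::-1],None,fx=2,fy=3)])[:, :800])
for s in vision.silhouettes('cup_top','wrist'): pass
E
python3 w3.py
```

```text
7.25 [0.38602308 0.24876354 0.21763541] [1.79989405e+02 7.56680928e-03 2.68465029e+01] -108.48421995216547 [0.44800501 0.27905012 0.38316861] [0.22417008 0.11406551 0.96785166]
```

View pics/w3.png

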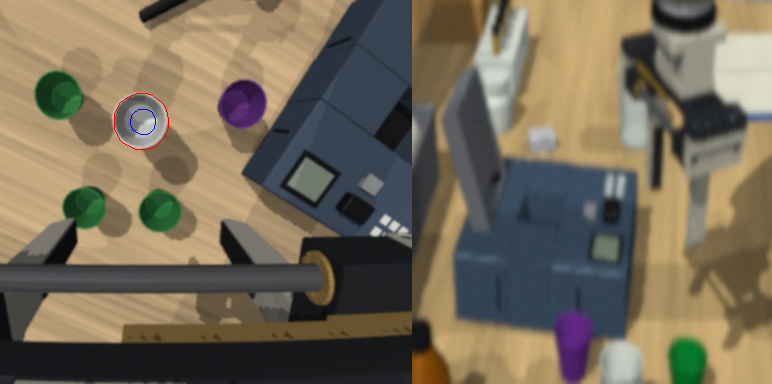

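```bash
cat > w4.py <<'E'
from h import *
c=shot('wrist'); f=c['frame'].astype(int); x,y,w=241,121,40
m=np.zeros((384,512),bool); g=f[y-w:y+w,x-w:x+w]; s=g.max(2)-g.min(2)
m[y-w:y+w,x-w:x+w]=s<28
m=cv2.morphologyEx(m.astype(np.uint8),cv2.MORPH_OPEN,np.ones((5,5)))
n,l,st,ce=cv2.connectedComponentsWithStats(m); i=l[y,x]; 
if i==0:i=1+st[1:,4].argmax()
r=cv2.convexHull(np.argwhere(l==i)[:,::-1].astype(np.int32)); M=np.zeros((384,512),np.uint8); cv2.fillConvexPoly(M,r,1)
print(st[i],M.sum()); print(fit([(c,M.astype(float))],cone((.028,.095),(.028,.075),(.017,0)),[.444,.285]))
ss=[s for s in vision.silhouettes('cup_top','wrist') if s['region'][y,x] or abs(np.mean(s['box'][::2])-x)<12]
for s in ss: print(s['box'],fit([(c,s['region'].astype(float))],cone((.028,.095),(.028,.075),(.017,0)),[.444,.285]))
E
python3 w4.py; python3 plan.py .444 .285 .125 180 0 27 5
```

```text
[ 213   93   54   56 2382] 2420
(array([0.44423341, 0.28668049]), np.float64(0.02815082644628099))
[210.4, 93.0, 266.1, 150.3] (array([0.44466217, 0.28712506]), np.float64(0.03473920130399348))
[0.014, -0.001, 0.019] [0.0, 0.0, -0.0]
[0.014, -0.001, 0.018] [0.0, 0.0, -0.0]
[0.013, -0.001, 0.019] [0.0, 0.0, -0.0]
[0.014, -0.001, 0.018] [0.0, 0.0, -0.0]
[0.013, -0.002, 0.019] [0.0, 0.0, -0.0]
end [0.4438 0.2853 0.1246] [1.80e+02 1.00e-02 2.69e+01]
```

Call:
jog_arm --pt "0.014 -0.002 0.01 0 0 0 1" --pt "0.014 -0.002 0.015 0 0 0 1" --pt "0.014 -0.002 0.02 0 0 0 1" --pt "0.014 -0.001 0.02 0 0 0 1" --pt "0.013 -0.001 0.02 0 0 0 1"

```text
time: 7.95
ee_pos: [0.4444, 0.2881, 0.1318]
eef_rot: [-180.0, -0.0, 26.9]
contact_force: [-0.0, 0.5, -0.7]
finger_gap: 1.002
grasp_force: 0.0
```

Call:
jog_arm --pt "0 0 0.01 0 0 0 1" --pt "0 0 0 0 0 0 1" --pt "0 0 0 0 0 0 1" --pt "0 0 0 0 0 0 1" --pt "0 0 0 0 0 0 1"

```text
time: 8.45
ee_pos: [0.4438, 0.2877, 0.1236]
eef_rot: [-180.0, -0.1, 26.9]
contact_force: [0.6, 0.2, 0.4]
finger_gap: 0.999
grasp_force: 0.0
```

```bash
python3 plan.py .444 .2867 .0805 180 0 27 5 4
```

```text
[-0.0001, 0.0002, 0.0086] [-0.0, -0.0, -0.0]
[-0.0001, 0.0002, 0.0086] [-0.0, -0.0, -0.0]
[-0.0, 0.0002, 0.0086] [-0.0, -0.0, -0.0]
[-0.0001, 0.0002, 0.0086] [-0.0, -0.0, -0.0]
[-0.0, 0.0002, 0.0087] [-0.0, -0.0, -0.0]
end [0.444  0.2867 0.0805] [-1.7999e+02 -7.0000e-02  2.6910e+01]
```

Call:
jog_arm --pt "0 0.001 0.01 0 0 0 1" --pt "0 0 0.01 0 0 0 1" --pt "0 0 0.01 0 0 0 1" --pt "0 0 0.008 0 0 0 1" --pt "0 0 0.005 0 0 0 1"

```text
time: 8.95
ee_pos: [0.4438, 0.2866, 0.0783]
eef_rot: [180.0, 0.1, 26.9]
contact_force: [-0.2, -0.3, -0.1]
finger_gap: 1.003
grasp_force: 0.0
```

Call:
jog_arm --pt "0 0 0 0 0 0 0.5" --pt "0 0 0 0 0 0 0.4" --pt "0 0 0 0 0 0 0.3" --pt "0 0 0 0 0 0 0.25" --pt "0 0 0 0 0 0 0.22" --grip_force 6

```text
time: 9.45
ee_pos: [0.4444, 0.2869, 0.0799]
eef_rot: [-180.0, -0.0, 26.9]
contact_force: [0.8, -0.5, -0.0]
finger_gap: 0.632
grasp_force: 0.0
```

Call:
jog_arm --pt "0 0 0 0 0 0 0.19" --pt "0 0 0 0 0 0 0.16" --pt "0 0 0 0 0 0 0.1" --pt "0 0 0 0 0 0 0" --pt "0 0 0 0 0 0 0"

```text
time: 9.95
ee_pos: [0.4443, 0.2869, 0.0797]
eef_rot: [-180.0, -0.0, 26.9]
contact_force: [-0.1, 0.6, 2.9]
finger_gap: 0.594
grasp_force: 6.0
```

Call:
jog_arm --pt "0 0 -0.001 0 0 0 -0.1" --pt "0 0 -0.002 0 0 0 -0.1" --pt "0 0 -0.003 0 0 0 -0.1" --pt "0 0 -0.003 0 0 0 -0.1" --pt "0 0 -0.003 0 0 0 -0.1"

```text
time: 10.45
ee_pos: [0.4442, 0.2868, 0.0919]
eef_rot: [180.0, 0.0, 26.9]
contact_force: [0.8, 0.4, 0.2]
finger_gap: 0.598
grasp_force: 6.0
```

```bash
cat > s2.py <<'E'
import sys; from h import *
c=shot('side'); cv2.imwrite('pics/%s.png'%sys.argv[1],cv2.resize(c['frame'][200:290,220:340][:,:,::-1],None,fx=4,fy=4,interpolation=3))
E
python3 s2.py s2
```

```text
(no output)
```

View pics/s2.png

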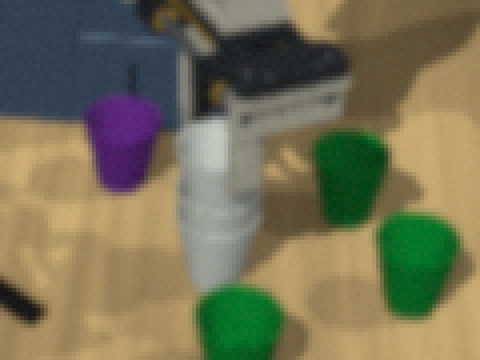

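Call:
jog_arm --pt "0 0 -0.008 0 0 0 -0.1" --pt "0 0 -0.012 0 0 0 -0.1" --pt "0 0 -0.015 0 0 0 -0.1" --pt "0 0 -0.018 0 0 0 -0.1" --pt "0 0 -0.018 0 0 0 -0.1"

```text
time: 11.0
ee_pos: [0.4442, 0.2868, 0.1642]
eef_rot: [-180.0, -0.0, 26.9]
contact_force: [0.1, -0.2, -0.2]
finger_gap: 0.594
grasp_force: 6.0
```

Call:
jog_arm --pt "0 0 -0.015 0 0 0 -0.1" --pt "0 0 -0.012 0 0 0 -0.1" --pt "0 0 -0.008 0 0 0 -0.1" --pt "0 0 0 0 0 0 -0.1" --pt "0 0 0 0 0 0 -0.1"

```text
time: 11.5
ee_pos: [0.444, 0.2867, 0.1974]
eef_rot: [180.0, 0.0, 26.9]
contact_force: [0.7, -0.1, -0.9]
finger_gap: 0.593
grasp_force: 6.0
```

```bash
python3 s2.py s3; python3 plan.py .5812 .0132 .198 180 0 -3.2 20
```

```text
[-0.0, 0.015, -0.0] [0.0, 0.0, 0.3]
[0.0, 0.015, -0.0] [0.0, 0.0, 0.3]
[0.001, 0.015, -0.0] [0.0, 0.0, 0.3]
[0.001, 0.015, -0.0] [0.0, 0.0, 0.3]
[0.002, 0.015, -0.0] [0.0, 0.0, 0.3]
[0.002, 0.015, -0.0] [0.0, 0.0, 0.3]
[0.002, 0.015, -0.0] [0.0, 0.0, 0.3]
[0.003, 0.015, -0.0] [0.0, 0.0, 0.3]
[0.003, 0.015, -0.0] [0.0, 0.0, 0.3]
[0.004, 0.015, -0.0] [0.0, 0.0, 0.3]
[0.004, 0.015, -0.0] [0.0, 0.0, 0.3]
[0.004, 0.015, -0.0] [0.0, 0.0, 0.3]
[0.005, 0.015, -0.0] [0.0, 0.0, 0.3]
[0.005, 0.015, -0.0] [0.0, 0.0, 0.3]
[0.005, 0.014, -0.0] [0.0, 0.0, 0.3]
[0.006, 0.014, -0.0] [0.0, 0.0, 0.3]
[0.006, 0.014, -0.0] [0.0, 0.0, 0.3]
[0.007, 0.014, -0.0] [0.0, 0.0, 0.3]
[0.007, 0.014, -0.0] [0.0, 0.0, 0.3]
[0.007, 0.014, -0.001] [0.0, 0.0, 0.3]
end [0.5816 0.0128 0.1982] [ 1.7997e+02  4.0000e-02 -3.0800e+00]
```

View pics/s3.png

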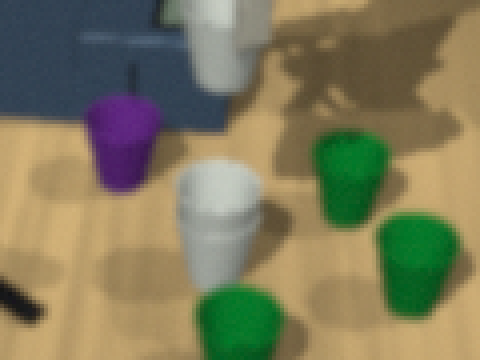

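Call:
jog_arm --pt "0 0.01 0 0 0 0.3 -0.1" --pt "0 0.015 0 0 0 0.3 -0.1" --pt "0.001 0.015 0 0 0 0.3 -0.1" --pt "0.001 0.015 0 0 0 0.3 -0.1" --pt "0.002 0.015 0 0 0 0.3 -0.1"

```text
time: 12.05
ee_pos: [0.4767, 0.2225, 0.1975]
eef_rot: [180.0, 0.0, 19.2]
contact_force: [0.2, 0.2, -0.4]
finger_gap: 0.597
grasp_force: 6.0
```

Call:
jog_arm --pt "0.002 0.015 0 0 0 0.3 -0.1" --pt "0.002 0.015 0 0 0 0.3 -0.1" --pt "0.003 0.015 0 0 0 0.3 -0.1" --pt "0.003 0.015 0 0 0 0.3 -0.1" --pt "0.004 0.015 0 0 0 0.3 -0.1"

```text
time: 12.55
ee_pos: [0.5112, 0.155, 0.1976]
eef_rot: [180.0, 0.0, 11.8]
contact_force: [0.1, -0.4, 0.1]
finger_gap: 0.591
grasp_force: 6.0
```

Call:
jog_arm --pt "0.004 0.015 0 0 0 0.3 -0.1" --pt "0.004 0.015 0 0 0 0.3 -0.1" --pt "0.005 0.015 0 0 0 0.3 -0.1" --pt "0.005 0.015 0 0 0 0.3 -0.1" --pt "0.005 0.014 0 0 0 0.3 -0.1"

```text
time: 13.05
ee_pos: [0.5455, 0.0854, 0.1976]
eef_rot: [180.0, -0.0, 4.3]
contact_force: [-0.1, -0.1, 0.2]
finger_gap: 0.593
grasp_force: 6.0
```

Call:
jog_arm --pt "0.005 0.014 0 0 0 0.3 -0.1" --pt "0.004 0.014 0 0 0 0.3 -0.1" --pt "0.003 0.014 0 0 0 0.3 -0.1" --pt "0 0.01 0 0 0 0.3 -0.1" --pt "0 0 0 0 0 0.3 -0.1"

```text
time: 13.55
ee_pos: [0.5588, 0.0335, 0.1975]
eef_rot: [180.0, 0.0, -3.3]
contact_force: [0.5, -0.0, -0.3]
finger_gap: 0.592
grasp_force: 6.0
```

```bash
cat > w5.py <<'E'
from h import *
o=env.get_obs(); print(o['time'],o['ee_pos'],o['eef_rot'])
c=shot('wrist'); T=shot('top')
f=c['frame'][:,:,::-1].copy(); g=T['frame'][:,:,::-1].copy()
B=np.array([[-.017,-.032,.08],[-.017,.032,.08],[.047,.032,.08],[.047,-.032,.08]]); 
D=np.array([[-.13,-.11,.08],[-.13,.11,.08],[.13,.11,.08],[.13,-.11,.08]])
im=[]
for c,q in ((c,f),(T,g)):
    q=cv2.resize(q,None,fx=4,fy=4,interpolation=3)
    for P,col in ((B,(0,0,255)),(D,(0,255,0))): cv2.polylines(q,[((proj(c,place(P,.5658,.0137,-3.2))+.5)*4).round().astype(int)],True,col,1)
    im.append(q)
w=cv2.resize(im[0],(512,384),interpolation=cv2.INTER_AREA); t=im[1][540:960,820:1220]
cv2.imwrite('pics/w5.png',np.hstack([w[:,60:460],cv2.resize(t,(400,384))]))
E
python3 w5.py
```

```text
13.55 [0.55879049 0.03352678 0.19753137] [ 1.79964861e+02  2.21410633e-02 -3.33490128e+00]
```

View pics/w5.png

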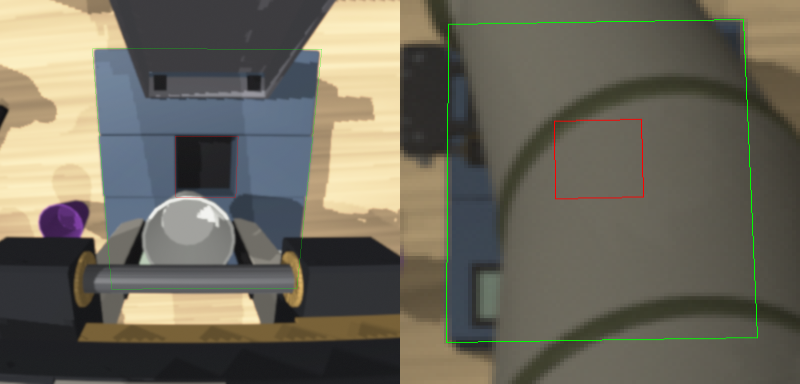

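```bash
python3 plan.py .5808 .0129 .14 180 0 -3.2 5 4
```

```text
[0.0046, 0.0043, 0.0115] [-0.0, 0.0, 0.0]
[0.0047, 0.0043, 0.0115] [-0.0, 0.0, 0.0]
[0.0046, 0.0043, 0.0115] [-0.0, 0.0, 0.0]
[0.0047, 0.0043, 0.0116] [-0.0, 0.0, 0.0]
[0.0046, 0.0042, 0.0115] [-0.0, 0.0, 0.0]
end [0.5808 0.0129 0.14  ] [-1.7999e+02  1.0000e-02 -3.1600e+00]
```

Call:
jog_arm --pt "0.006 0.006 0.0115 0 0 0 -0.1" --pt "0.006 0.006 0.0115 0 0 0 -0.1" --pt "0.006 0.005 0.0115 0 0 0 -0.1" --pt "0.0052 0.0044 0.0115 0 0 0 -0.1" --pt "0 0 0.0115 0 0 0 -0.1"

```text
time: 14.15
ee_pos: [0.5816, 0.0118, 0.1386]
eef_rot: [180.0, 0.0, -3.1]
contact_force: [-0.1, 0.6, -0.6]
finger_gap: 0.597
grasp_force: 6.0
```

Call:
jog_arm --pt "0 0 0 0 0 0 -0.1" --pt "0 0 0 0 0 0 -0.1" --pt "0 0 0 0 0 0 -0.1" --pt "0 0 0 0 0 0 -0.1" --pt "0 0 0 0 0 0 -0.1"

```text
time: 14.65
ee_pos: [0.5812, 0.0129, 0.1406]
eef_rot: [-180.0, -0.0, -3.1]
contact_force: [-0.5, 0.6, 0.3]
finger_gap: 0.594
grasp_force: 6.0
```

```bash
python3 plan.py .5808 .0129 .09 180 0 -3.2 5 4; sed -i 's/w5.png/w6.png/' w5.py; python3 w5.py
```

```text
[-0.0001, 0.0, 0.0101] [-0.0, -0.0, 0.01]
[-0.0001, 0.0, 0.0101] [-0.0, -0.0, 0.01]
[-0.0001, 0.0, 0.0101] [-0.0, -0.0, 0.01]
[-0.0001, 0.0, 0.0102] [-0.0, -0.0, 0.01]
[-0.0, 0.0001, 0.0101] [-0.0, -0.0, 0.01]
end [0.5808 0.0129 0.09  ] [-1.7999e+02 -5.0000e-02 -3.3200e+00]
14.65 [0.5811906  0.01293784 0.14062551] [-1.79991995e+02 -4.73984438e-02 -3.06612716e+00]
```

View pics/w6.png

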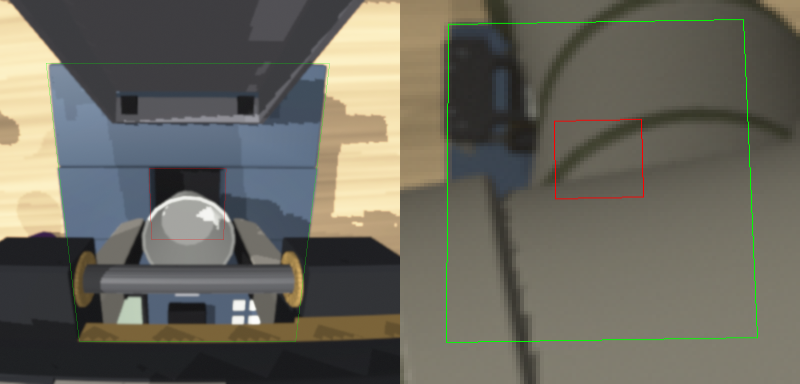

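Call:
jog_arm --pt "0 0 0.01 0 0 0 -0.1" --pt "0 0 0.013 0 0 0 -0.1" --pt "0 0 0.013 0 0 0 -0.1" --pt "0 0 0.01 0 0 0 -0.1" --pt "0 0 0.005 0 0 0 -0.1"

```text
time: 15.25
ee_pos: [0.5803, 0.0127, 0.0873]
eef_rot: [180.0, 0.1, -3.1]
contact_force: [-0.0, 0.2, -0.3]
finger_gap: 0.591
grasp_force: 6.0
```

Call:
jog_arm --pt "0 0 0.001 0 0 0 -0.1" --pt "0 0 0.001 0 0 0 -0.1" --pt "0 0 0 0 0 0 -0.1" --pt "0 0 0 0 0 0 -0.1" --pt "0 0 0 0 0 0 -0.1"

```text
time: 15.75
ee_pos: [0.5812, 0.0128, 0.0875]
eef_rot: [-180.0, -0.0, -3.1]
contact_force: [-0.4, -0.2, -0.2]
finger_gap: 0.595
grasp_force: 6.0
```

Call:
jog_arm --pt "0 0 0.001 0 0 0 -0.1" --pt "0 0 0.001 0 0 0 -0.1" --pt "0 0 0 0 0 0 -0.1" --pt "0 0 0 0 0 0 -0.1" --pt "0 0 0 0 0 0 -0.1"

```text
time: 16.25
ee_pos: [0.581, 0.0128, 0.0851]
eef_rot: [180.0, 0.0, -3.1]
contact_force: [-0.0, 0.2, -0.4]
finger_gap: 0.595
grasp_force: 6.0
```

Call:
jog_arm --pt "0 0 0.001 0 0 0 -0.1" --pt "0 0 0 0 0 0 -0.1" --pt "0 0 0 0 0 0 -0.1" --pt "0 0 0 0 0 0 -0.1" --pt "0 0 0 0 0 0 -0.1"

```text
time: 16.75
ee_pos: [0.581, 0.0128, 0.0841]
eef_rot: [180.0, 0.0, -3.1]
contact_force: [-0.6, 0.3, -0.0]
finger_gap: 0.594
grasp_force: 6.0
```

Call:
jog_arm --pt "0 0 0.0008 0 0 0 -0.1" --pt "0 0 0 0 0 0 -0.1" --pt "0 0 0 0 0 0 -0.1" --pt "0 0 0 0 0 0 -0.1" --pt "0 0 0 0 0 0 -0.1"

```text
time: 17.25
ee_pos: [0.5813, 0.0129, 0.0835]
eef_rot: [-180.0, -0.0, -3.1]
contact_force: [-0.3, 1.8, 5.1]
finger_gap: 0.589
grasp_force: 6.0
```

Call:
jog_arm --pt "0 0 -0.0004 0 0 0 -0.1" --pt "0 0 0 0 0 0 -0.1" --pt "0 0 0 0 0 0 0.2" --pt "0 0 0 0 0 0 0.24" --pt "0 0 0 0 0 0 0.3"

```text
time: 17.75
ee_pos: [0.5807, 0.0125, 0.0834]
eef_rot: [180.0, 0.0, -3.1]
contact_force: [-0.3, 1.0, -0.7]
finger_gap: 0.641
grasp_force: 0.0
```

Call:
jog_arm --pt "0 0 0 0 0 0 0.4" --pt "0 0 0 0 0 0 0.5" --pt "0 0 0 0 0 0 0.6" --pt "0 0 0 0 0 0 0.7" --pt "0 0 0 0 0 0 0.7"

```text
time: 18.25
ee_pos: [0.581, 0.0128, 0.0837]
eef_rot: [-180.0, 0.0, -3.1]
contact_force: [0.2, -0.2, -0.5]
finger_gap: 0.846
grasp_force: 0.0
```

Call:
jog_arm --pt "0 0 -0.005 0 0 0 0.7" --pt "0 0 -0.01 0 0 0 0.7" --pt "0 0 -0.02 0 0 0 0.7" --pt "0 0 -0.03 0 0 0 0.7" --pt "0 0 -0.03 0 0 0 0.7"

```text
time: 18.75
ee_pos: [0.5808, 0.0127, 0.1803]
eef_rot: [180.0, 0.0, -3.1]
contact_force: [1.4, 0.8, -0.9]
finger_gap: 0.848
grasp_force: 0.0
```

Call:
jog_arm --pt "-0.015 0 -0.005 0 0 0 0.7" --pt "-0.02 0 0 0 0 0 0.7" --pt "-0.02 0 0 0 0 0 0.7" --pt "-0.015 0 0 0 0 0 0.7" --pt "0 0 0 0 0 0 0.7"

```text
time: 19.25
ee_pos: [0.5086, 0.0165, 0.1839]
eef_rot: [180.0, 0.1, -3.1]
contact_force: [0.2, 0.2, -1.1]
finger_gap: 0.847
grasp_force: 0.0
```

```bash
cat > w7.py <<'E'
from h import *
c=shot('wrist'); S=shot('side')
q=cv2.resize(c['frame'][:,:,::-1],None,fx=4,fy=4)
P=np.vstack([cone((.028,.099))]); 
for r,z in ((.028,.099),(.017,.044)): cv2.polylines(q,[((proj(c,cone((r,z))+[.5808,.0129,0])+.5)*4).round().astype(int)],True,(0,0,255),3)
q=cv2.resize(q,(512,384),interpolation=cv2.INTER_AREA)
s=cv2.resize(S['frame'][130:290,180:320][:,:,::-1],(336,384),interpolation=3)
cv2.imwrite('pics/w7.png',np.hstack([q[:,60:510],s]))
E
python3 w7.py
```

```text
(no output)
```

View pics/w7.png

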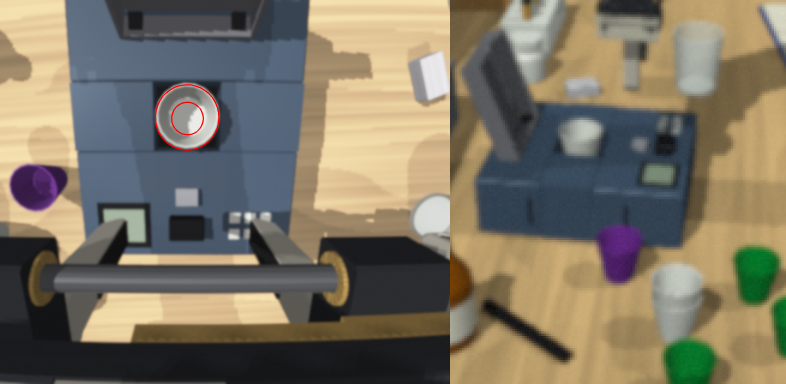

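The cup stands centred in the bay: its rim at (187,117) fits the predicted circle. The cover is open, the key is up, and the other two cups are still nested at (677,300).

```bash
python3 -c "
from station import workorder
print(workorder.hand_in())"
```

```text
the job is handed in; nothing more can be done
None
```

The job is handed in, with no verdict returned: the last pictures show the cover fully open, the top cup upright and released in the bay, and the other two cups still nested where they stood.

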